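Fold in a carton's short flaps and hold its long flap at 60 degrees

TASK

Help me close the small shipping carton on the worktop: fold its left and right short flaps down flat over the goods first, then take the long far flap (it has a tab to pinch), which would fall shut by itself, swing it down towards the robot to 60 degrees above closed and hold it there in the fingers so that I can lay the packing slip in. Do not let the long flap drop shut on the way, and leave the salt shaker, mug and kitchen timer where they stand. The program finishes while still holding the flap still at 60 degrees; do not let go of it.

Things in the scene. Friction and masses are not known exactly. Their poses are not given: they have to be found in the camera images.
- carton: Brown cardboard carton, 130 (x) x 220 (y) x 85 mm high, walls 5 mm, open on top; it stands fast and does not slide. Origin: centre of its underside; x points away from the robot to the side where the long flap is hinged, y to its left, z up; yaw varies by up to 0.4 rad. A tin (top 77 mm above the worktop), a small cup and capsules stand inside below the rim.
- left_flap (a joint): Angle of the short flap hinged on the carton's left (+y) top edge, 85 mm up: 0 = flat over the opening, 1.57 = upright, 2.7 = hanging outwards (stop). Board 118 mm long, 62 mm from crease to free edge, 4 mm thick (upper face 89 mm above the worktop when flat). Light, with a stiff crease: it stays where it is left and moves under about 0.5 N at the free edge.
- right_flap (a joint): The same for the short flap hinged on the right (-y) top edge.
- left_flap_edge (a point): Middle of the free edge of the left short flap.
- right_flap_edge (a point): Middle of the free edge of the right short flap.
- long_flap (a joint): Angle of the long flap hinged on the carton's far (+x) top edge: 0 = closed, 1.57 = upright, 1.64 = stop, leaning back a little; 60 degrees = 1.047. Board 214 mm wide, 4 mm thick, 112 mm from hinge to free edge; from its middle a tab goes on 42 mm, 32 mm wide (along the hinge), 8 mm thick, to be pinched across its width. 0.12 kg. Stands alone only about upright; below about 1.3 it falls shut.
- tab_tip (a point): Middle of the far end of the long flap's tab, in mid-thickness, 154 mm from the hinge axis.
- long_flap_hinge (a point): Point on the long flap's hinge axis, middle of the carton's far top edge, 65 mm beyond the carton's centre and 85 mm up; its axes are the carton's. The flap's mid-plane runs parallel to the hinge axis, 7 mm above it when closed (so 7 mm beyond it, away from the robot, when upright).
- salt: Glass salt shaker with grey top, 44 x 44 x 90 mm, to the left behind the carton; stays where it is. Origin: centre of its underside.
- mug: Dark blue-grey mug, 82 x 119 x 97 mm with handle, on the black hob (6 mm high) on the right; stays where it is. Origin: centre of its underside.
- timer: Kitchen timer, white foot and grey top, 63 x 63 x 48 mm, on the hob to the right behind the carton; stays where it is. Origin: centre of its underside.

How it is judged:
On the way:
1. both short flaps folded down flat while the long flap is still up (value of joint each of left_flap, right_flap below 0.17 rad and value of joint long_flap above 1.3 rad), for 0.2 s.
At the end, for the whole second after the job is handed in: Both short flaps lie within about 10 degrees of flat and the long flap is held by the fingers, at rest, at 60 degrees above closed, within 8 degrees either way (value of joint long_flap between 0.907 and 1.187 rad and value of joint each of left_flap, right_flap below 0.17 rad and velocity of joint long_flap between -0.1 and 0.1 rad/s and contact force between the fingers and long_flap above 0.2 N); the arm keeps its last pose, push and grip.
It fails at once if the long flap dropped shut (value of joint long_flap below 0.4 rad).
It fails at once if the salt shaker was moved more than 40 mm or tipped (distance of salt from where it was at the start of the episode above 0.04 m or angle between salt's own z axis and vertical above 0.35 rad).
It fails at once if the mug was moved more than 40 mm or tipped (distance of mug from where it was at the start of the episode above 0.04 m or angle between mug's own z axis and vertical above 0.35 rad).
It fails at once if the kitchen timer was moved more than 40 mm or tipped (distance of timer from where it was at the start of the episode above 0.04 m or angle between timer's own z axis and vertical above 0.35 rad).
It also fails if it takes over 58 s, if anything falls off the work surface, if the arm or the gripper's body presses on something with over 40 N, if the wrist force passes 120 N, or if a joint passes its speed limit or range.

ROBOT

A 6-joint arm with a two-finger parallel gripper is mounted at the origin on a cart in front of the work surface, level with it; the furniture and walls round the work are solid. World frame = base frame: x ahead of the robot, y to its left, z up, the work surface at z = 0. Lengths are in m, angles in rad, forces in N, time in s.
With the tool pointing down it reaches from about 0.35 to 0.775 m from the base axis. Payload 7.3 kg.
Tool frame: the origin (TCP) lies at the centre of the arm's flange, where the gripper is bolted on; the fingertips stand 178 mm ahead of it and the grasp point (between the pads) lies 159 mm ahead of it; z points along the fingers, y is the line along which they close (so a half turn about z gives the same grasp; the last joint's range is limited). The gripper opens to 92 mm and grips with 3 to 60 N. Pads are 19 mm wide; open, the fingers measure 130 mm over their backs; the gripper's body (75 mm by 190 mm) begins 47 mm behind the grasp point.
Start: joints at [0.994, 0.342, 1.524, -0, 1.275, -0.146], TCP at [0.219, 0.477, 0.405] pointing down, gripper open.
Joint ranges: [-2.53, 2.53], [-0.77, 2.02], [0.04, 2.7], [-1, 4.14], [0.28, 2.66], [-3.11, 3.11]. Speed limits (rad/s): [2.57, 2.57, 3.14, 3.14, 3.14, 3.14].

INTERFACE

Orientations are given as [roll, pitch, yaw] about the fixed x, y, z axes, in that order (R = Rz(yaw) Ry(pitch) Rx(roll)).
In Python, from cell import robot, monitor, read_camera gives the robot as it stands (robot), with the cameras as plain functions and the readings (monitor).
- The arm moves only by the tool drive_effector, called as name(argument=value, ...), one argument or row to a line, values as JSON. Schema: {"type":"object","properties":{"steps":{"type":"string"},"jaw":{"type":"number"},"grip_n":{"type":"number"},"only":{"type":"string"},"quiet":{"type":"boolean"},"lines":{"type":"string"}},"required":["steps"],"additionalProperties":false}. steps is a string of 1 to 8 rows, parted by a bar, with the numbers parted by spaces; each row has 6 numbers: dx, dy, dz in fractions of the full range, 1 being 1000 mm, then a rotation vector rx, ry, rz in normalised numbers (1 is 4 rad); each row shifts and turns the commanded pose from where the row before left it, along the tool's axes as they then stand; what a row does not reach is not made up. A row lasts 1/12 s, in which the tool goes at most 0.0417 m and 0.125 rad, less where a joint would pass 70% of its speed; a pose out of reach is approached as far as the arm can. jaw is the finger opening in m, set as the call begins (left out keeps the last). The fingers move at their own pace and stop on an object; grip_n is the grip in N (left out, the last holds). Time passes only in rows, so rows that do not move let the fingers close. The tool returns the time, the measured TCP pose, the force, the opening and the grip force at its end. only (a regular expression) keeps the lines of the reply that match it, lines (a string "A,B") keeps lines A to B, and quiet returns only ok. Shift and turn numbers lie between -1 and 1, and a call with a number outside is refused. Input that does not fit is refused with a message, and nothing moves.
- monitor.observe(): the state, without advancing time (a new reading comes with each control period).
- read_camera(name): name is "scene" or "top" or "wrist"; returns a dict with "image" (400x640x3 uint8, red, green, blue), "fx", "fy", "cx", "cy" (pixels), "pose" (4x4, takes a point from camera to world coordinates). Camera axes: x right, y down, z forward; pixel columns grow to the right and rows downward; lengths in m; the calibration is good to about 2 mm. A picture is of the moment at which its call begins. There is no depth.
- robot.hand_in(): hands the job in; it is judged then, once.
The state is a dict: "time": time; "qpos": joint angles; "qvel": joint speeds; "joint_efforts": joint torques, N m; "tool_pos": TCP position; "tool_rot": TCP orientation; "contact_force": force on the tool from outside, world axes, zero at the start; "torque": the same for the moment, N m; "opening": finger opening in m; "grip_force": force on a finger pad.
Only numpy, scipy, OpenCV 4.12 (cv2) and the standard library are available. Lean on these libraries where they do the work, as an engineer would, in place of code of your own. Each camera call takes 0.05 s, during which the arm holds its last target. There are 200 camera calls.

## Working session

There is one attempt and no reset: what is moved stays moved. The work goes in short steps, Python scripts to look and compute and a tool call to move; the robot and the scene stay as the last step left them, time stands still between calls to the robot, and variables do not carry over. Pictures are saved under pics/ and viewed, at most 10 in all, crops included, and the job is handed in when it is done.

```bash
ls; mkdir -p pics; python3 - <<'E'
from cell import robot, monitor, read_camera
import cv2,numpy as np
for n in ("scene","top"):
    c=read_camera(n); cv2.imwrite(f"pics/{n}0.png",c["image"][:,:,::-1]); print(n,c["fx"],c["fy"],c["cx"],c["cy"],np.round(c["pose"],4).tolist())
print(monitor.observe())
E
```

```text
cell.py
pics
scene 362.7375361739386 362.7375361739386 323.71619908371457 199.46408471243492 [[0.7748, -0.4016, 0.4882, -0.0519], [-0.6321, -0.5006, 0.5914, -0.8672], [0.0069, -0.7669, -0.6417, 0.8297], [0.0, 0.0, 0.0, 1.0]]
top 475.53896558133084 475.53896558133084 318.2631652297445 201.0522739322735 [[0.0689, -0.9761, 0.2062, 0.2267], [-0.9976, -0.0674, 0.0146, -0.1838], [-0.0003, -0.2068, -0.9784, 1.3262], [0.0, 0.0, 0.0, 1.0]]
{'time': 0.1, 'qpos': array([ 9.94002431e-01,  3.42670773e-01,  1.52490223e+00, -4.12810845e-05,
        1.27540352e+00, -1.46007111e-01]), 'qvel': array([ 0.00024302, -0.00189672, -0.00271497,  0.00089498, -0.00119228,
       -0.00142128]), 'joint_efforts': array([ 1.69621737e-03, -4.32005346e+01, -2.44694906e+01,  7.17527303e-02,
        5.26627048e-02, -6.13533484e-05]), 'tool_pos': array([0.21915876, 0.4769447 , 0.40411181]), 'tool_rot': array([-3.14021776e+00, -1.62281424e-04,  2.71081780e+00]), 'contact_force': array([-0.00906999,  0.24594316, -0.35533135]), 'torque': array([-0.00418302, -0.025834  ,  0.00857782]), 'grip_force': 0.0, 'opening': 0.0916186017366772}
```

View pics/scene0.png

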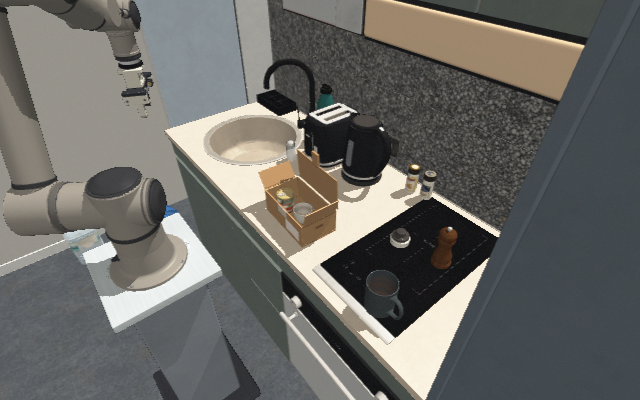

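View pics/top0.png

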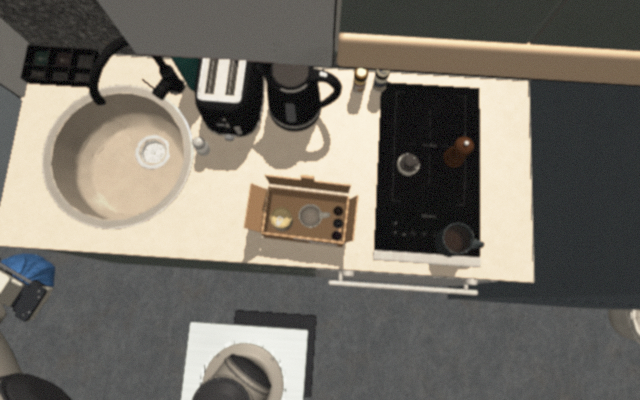

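The scene and top views show the carton around px (310,210) in top, with the short flaps hanging outwards, the long flap up, and the tab at about (307,179). I'll enlarge the carton in both views.

```bash
python3 - <<'E'
import cv2,numpy as np
a=cv2.imread("pics/top0.png")[165:255,235:365]; b=cv2.imread("pics/scene0.png")[140:250,250:350]
cv2.imwrite("pics/tz.png",cv2.resize(a,None,fx=6,fy=6,interpolation=cv2.INTER_CUBIC))
cv2.imwrite("pics/sz.png",cv2.resize(b,None,fx=5,fy=5,interpolation=cv2.INTER_CUBIC))
E
```

```text
(no output)
```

View pics/tz.png

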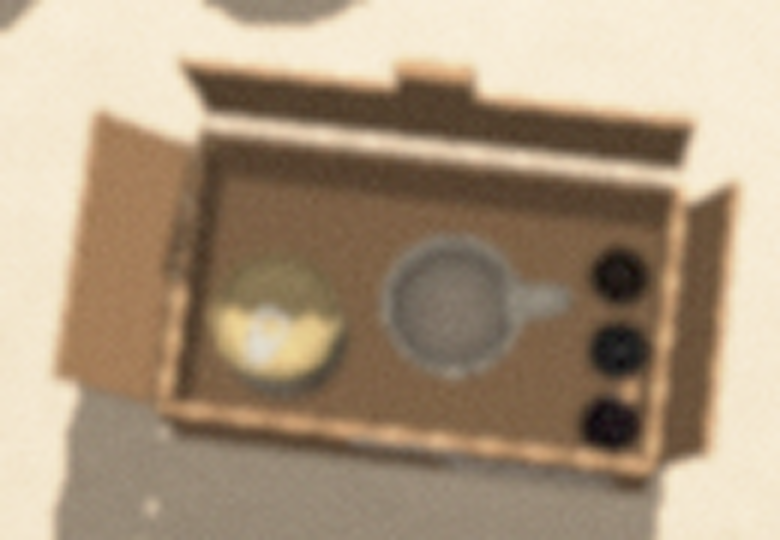

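View pics/sz.png

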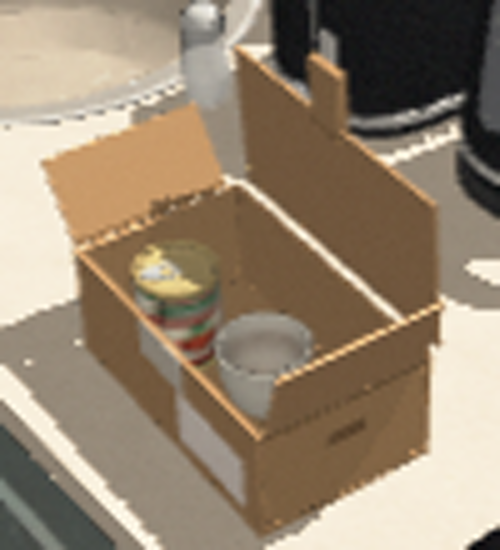

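Top crop: near rim corners (162,415) and (655,468), left flap edge (98,112)–(58,378), right flap edge (738,185)–(710,455), long flap edge (182,62)–(692,122). The scene crop shows the right flap roughly upright and the left one tilted outwards. I'll fit the pose and joint angles from both views.

```bash
cat > fit.py <<'E'
import numpy as np
from scipy.optimize import least_squares
from scipy.spatial.transform import Rotation as R
P={'scene':np.array([[0.7748,-0.4016,0.4882,-0.0519],[-0.6321,-0.5006,0.5914,-0.8672],[0.0069,-0.7669,-0.6417,0.8297],[0,0,0,1]]),
'top':np.array([[0.0689,-0.9761,0.2062,0.2267],[-0.9976,-0.0674,0.0146,-0.1838],[-0.0003,-0.2068,-0.9784,1.3262],[0,0,0,1]])}
K={'scene':(362.7375,323.716,199.464),'top':(475.539,318.263,201.052)}
def proj(n,p):
    q=(np.asarray(p)-P[n][:3,3])@P[n][:3,:3]; f,cx,cy=K[n]
    return np.array([f*q[0]/q[2]+cx,f*q[1]/q[2]+cy])
def pts(v):
    l,r,L=v[3:6]; s=lambda x,a,g:[x,g*(.110-.062*np.cos(a)-.002*np.sin(a)),.085+.062*np.sin(a)+.0*np.cos(a)]
    lf=lambda y,d:[.065-d*np.cos(L)+.007*np.sin(L),y,.085+d*np.sin(L)+.007*np.cos(L)]
    return dict(nl=[-.065,.110,.085],nr=[-.065,-.110,.085],nrb=[-.065,-.11,0],lfn=s(-.059,l,1),lff=s(.059,l,1),rfn=s(-.059,r,-1),rff=s(.059,r,-1),
     Ll=lf(.107,.112),Lr=lf(-.107,.112),tl=lf(.016,.154),tr=lf(-.016,.154))
def world(v,p): return R.from_euler('z',v[2]).apply(p)+[v[0],v[1],0]
if __name__=="__main__":
    T=dict(nl=(162,415),nr=(655,468),lff=(98,112),lfn=(58,378),rff=(738,185),rfn=(710,455),Ll=(182,62),Lr=(692,122),tl=(397,65),tr=(475,68))
    S=dict(nl=(78,250),nr=(260,435),nrb=(265,533),lfn=(42,162),lff=(195,103),rfn=(275,380),rff=(440,305),Ll=(238,47),Lr=(437,207),tl=(310,52),tr=(347,72))
    ob=[('top',k,(np.array(p)+.5)/6-.5+[235,165]) for k,p in T.items()]+[('scene',k,(np.array(p)+.5)/5-.5+[250,140]) for k,p in S.items()]
    def res(v):
        q=pts(v); return np.concatenate([proj(n,world(v,q[k]))-o for n,k,o in ob])
    s=least_squares(res,[.5,-.15,-.1,2.2,1.8,1.6],loss='soft_l1')
    print(np.round(s.x,4))
    for (n,k,o),e in zip(ob,res(s.x).reshape(-1,2)): print(n,k,np.round(e,1))
    def back(n,u,v,z):
        f,cx,cy=K[n]; d=P[n][:3,:3]@[(u-cx)/f,(v-cy)/f,1]; o=P[n][:3,3]; return np.round(o+d*(z-o[2])/d[2],3)
    print('salt',back('top',201,143,.09),'timer',back('top',408,160,.05),'mug',back('top',458,237,.1),'kettle',back('top',295,110,.1),'toaster',back('top',230,120,.18))
E
python3 fit.py
```

```text
[ 0.4493 -0.1338 -0.0504  2.2582  1.8978  1.5333]
top nl [-0.8  0.1]
top nr [0.2 1.2]
top lff [ 0.1 -0.9]
top lfn [-0.1 -0.4]
top rff [-0.1 -1.6]
top rfn [-0.3 -0.9]
top Ll [-0.6 -0.5]
top Lr [ 1.1 -0.5]
top tl [-0.4 -0.6]
top tr [0.1 0.4]
scene nl [-1.6  0.7]
scene nr [-1.   1.8]
scene nrb [-1.1  2. ]
scene lfn [0.1 0.4]
scene lff [0.1 0.4]
scene rfn [0.6 0.5]
scene rff [ 0.9 -0.4]
scene Ll [-0.6 -0.1]
scene Lr [-0.   0.1]
scene tl [0.4 0.3]
scene tr [-0.8  1. ]
salt [0.627 0.165 0.09 ] timer [ 0.63  -0.407  0.05 ] mug [ 0.415 -0.534  0.1  ] kettle [ 0.736 -0.084  0.1  ] toaster [0.664 0.073 0.18 ]
```

The manual's scale: turns go in shares of 4 rad. Converting my numbers, -0.095 rad / 4 = -0.0238.

```bash
cat > go.py <<'E'
# go.py x y z ahead tilt : wanted point (carton axes) of the tool point 'ahead' m ahead of TCP, tool z tilted forward by tilt
import sys,numpy as np
from scipy.spatial.transform import Rotation as R
from cell import robot, monitor, read_camera
x,y,z,ahead,tilt=map(float,sys.argv[1:6]); C=np.array([.4493,-.1338,0]); Y=-.0504
s=monitor.observe(); Rc=R.from_euler('xyz',s['tool_rot'])
Rt=R.from_euler('z',Y)*R.from_matrix(np.array([[-1,0,0],[0,1,0],[0,0,-1.]]))*R.from_euler('y',tilt)
p=C+R.from_euler('z',Y).apply([x,y,z])-ahead*Rt.apply([0,0,1])
d=p-s['tool_pos']
cur=R.from_euler('z',-Y).apply(s['tool_pos']+ahead*Rc.apply([0,0,1])-C)
print('t',round(s['time'],2),'now local',np.round(cur,4),'rotvec',np.round((Rc.inv()*Rt).as_rotvec(),4),'d in cur axes',np.round(Rc.inv().apply(d),4),'in target axes',np.round(Rt.inv().apply(d),4),'zdir',np.round(Rt.apply([0,0,1]),2),'F',np.round(s['contact_force'],2))
E
```

drive_effector(
  steps="0 0 0 0 0 -0.0238 | 0 0 0 0 0 -0.0238 | 0 0 0 0 0 -0.0238 | 0 0 0 0 0 -0.0238",
  jaw=0,
  grip_n=10,
)

```text
time: 0.43
tool_pos: [0.2192, 0.477, 0.4043]
tool_rot: [-3.141, -0.0, 3.095]
contact_force: [-0.9, -0.3, -0.7]
opening: 0.0695
grip_force: 0.0
```

```bash
python3 go.py -0.01 0.2 0.105 0.178 0
```

```text
t 0.43 now local [-0.2607  0.5983  0.2263] rotvec [-0.0008 -0.0005  0.0043] d in cur axes [-0.249  -0.3994  0.1215] in target axes [-0.2506 -0.3984  0.1213] zdir [ 0.  0. -1.] F [-0.91 -0.31 -0.7 ]
```

drive_effector(
  steps="-0.0178 -0.0285 0 0 0 0 | -0.0178 -0.0285 0 0 0 0 | -0.0178 -0.0285 0 0 0 0 | -0.0178 -0.0285 0 0 0 0 | -0.0178 -0.0285 0 0 0 0 | -0.0178 -0.0285 0 0 0 0 | -0.0178 -0.0285 0 0 0 0 | -0.0178 -0.0285 0 0 0 0",
  quiet=true,
)

```text
ok
```

drive_effector(
  steps="-0.0178 -0.0285 0 0 0 0 | -0.0178 -0.0285 0 0 0 0 | -0.0178 -0.0285 0 0 0 0 | -0.0178 -0.0285 0 0 0 0 | -0.0178 -0.0285 0 0 0 0 | -0.0178 -0.0285 0 0 0 0 | 0 0 0 0 0 0",
)

```text
time: 1.68
tool_pos: [0.45, 0.0619, 0.4044]
tool_rot: [-3.14, 0.001, 3.086]
contact_force: [0.1, 0.2, 0.2]
opening: 0.0004
grip_force: 0.0
```

```bash
python3 go.py -0.01 0.2 0.105 0.178 0
```

```text
t 1.68 now local [-0.009   0.1951  0.2264] rotvec [-0.0018  0.0011 -0.0047] d in cur axes [0.001  0.0047 0.1214] in target axes [0.0009 0.0045 0.1214] zdir [ 0.  0. -1.] F [0.14 0.23 0.19]
```

drive_effector(
  steps="0 0 0.03 0 0 0 | 0 0 0.03 0 0 0 | 0 0 0.03 0 0 0 | 0 0 0.031 0 0 0 | 0 0 0 0 0 0",
)

```text
time: 2.1
tool_pos: [0.4457, 0.0663, 0.279]
tool_rot: [-3.141, -0.011, 3.091]
contact_force: [-1.5, 0.1, -0.7]
opening: 0.0009
grip_force: 0.0
```

drive_effector(
  steps="0 -0.015 0 0 0 0 | 0 -0.015 0 0 0 0 | 0 -0.015 0 0 0 0 | 0 -0.015 0 0 0 0 | 0 -0.015 0 0 0 0 | 0 -0.015 0 0 0 0 | 0 -0.015 0 0 0 0 | 0 -0.015 0 0 0 0",
)

```text
time: 2.77
tool_pos: [0.4419, -0.0542, 0.2853]
tool_rot: [3.142, 0.001, 3.091]
contact_force: [0.2, 0.9, -0.1]
opening: 0.0007
grip_force: 0.2
```

```bash
python3 go.py -0.01 0.074 0.09 0.178 0
```

```text
t 2.77 now local [-0.0111  0.0791  0.1073] rotvec [ 0.0001  0.0014 -0.    ] d in cur axes [-0.0013 -0.0051  0.0173] in target axes [-0.0014 -0.0051  0.0173] zdir [ 0.  0. -1.] F [ 0.25  0.91 -0.08]
```

drive_effector(
  steps="0 -0.005 0 0 0 0 | 0 0 0.005 0 0 0 | 0 0 0.005 0 0 0 | 0 0 0.004 0 0 0 | 0 0 0.003 0 0 0 | 0 0 0.001 0 0 0 | 0 0 0 0 0 0",
)

```text
time: 3.35
tool_pos: [0.4414, -0.0582, 0.2668]
tool_rot: [3.141, -0.0, 3.092]
contact_force: [-5.5, 0.4, 17.1]
opening: 0.0004
grip_force: 9.0
```

```bash
python3 go.py -0.01 0.074 0.09 0.178 0; python3 - <<'E'
from cell import robot, monitor, read_camera
import cv2,numpy as np
c=read_camera("scene"); cv2.imwrite("pics/s2.png",cv2.resize(c["image"][100:260,220:380,::-1],None,fx=3.5,fy=3.5,interpolation=cv2.INTER_CUBIC))
E
```

```text
t 3.35 now local [-0.0117  0.0751  0.0888] rotvec [ 0.0001 -0.0001  0.0008] d in cur axes [-0.0017 -0.0011 -0.0012] in target axes [-0.0017 -0.0011 -0.0012] zdir [ 0.  0. -1.] F [-5.49  0.42 17.14]
```

View pics/s2.png

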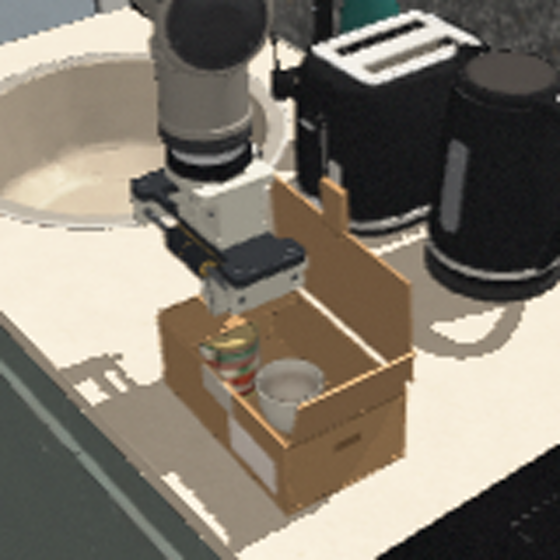

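The left flap is down flat: the finger is at (235,320), nothing is hanging out at the left, and the tin shows only beyond the flap's free edge. Next, the right flap.

drive_effector(
  steps="0 0 -0.03 0 0 0 | 0 0 -0.035 0 0 0 | 0 0 -0.035 0 0 0 | 0 -0.037 0 0 0 0 | 0 -0.037 0 0 0 0 | 0 -0.037 0 0 0 0 | 0 -0.037 0 0 0 0",
  quiet=true,
)

```text
ok
```

drive_effector(
  steps="0 -0.037 0 0 0 0 | 0 -0.037 0 0 0 0 | 0 -0.033 0 0 0 0 | 0 0 0 0 0 0 | 0 0 0 0 0 0",
)

```text
time: 4.4
tool_pos: [0.4284, -0.3145, 0.3647]
tool_rot: [3.14, -0.001, 3.089]
contact_force: [-0.6, 1.3, 0.2]
opening: 0.0005
grip_force: 0.0
```

```bash
python3 go.py -0.01 -0.18 0.105 0.178 0
```

```text
t 4.4 now local [-0.0119 -0.1812  0.1867] rotvec [ 0.0014 -0.0011 -0.0025] d in cur axes [-0.0018  0.0014  0.0817] in target axes [-0.0017  0.0015  0.0817] zdir [ 0.  0. -1.] F [-0.6   1.29  0.17]
```

drive_effector(
  steps="0 0 0.027 0 0 0 | 0 0 0.027 0 0 0 | 0 0 0.027 0 0 0 | 0 0 0 0 0 0",
)

```text
time: 4.73
tool_pos: [0.4277, -0.3108, 0.28]
tool_rot: [3.134, -0.007, 3.092]
contact_force: [0.1, 1.7, -0.4]
opening: 0.0005
grip_force: 0.0
```

drive_effector(
  steps="0 0.015 0 0 0 0 | 0 0.015 0 0 0 0 | 0 0.015 0 0 0 0 | 0 0.015 0 0 0 0 | 0 0.015 0 0 0 0 | 0 0.015 0 0 0 0 | 0 0.015 0 0 0 0 | 0 0 0 0 0 0",
)

```text
time: 5.4
tool_pos: [0.4338, -0.2055, 0.2853]
tool_rot: [3.141, 0.0, 3.093]
contact_force: [-0.3, -0.1, 0.2]
opening: 0.0002
grip_force: 0.0
```

```bash
python3 go.py -0.01 -0.075 0.09 0.178 0
```

```text
t 5.4 now local [-0.0119 -0.0722  0.1073] rotvec [0.0009 0.     0.0021] d in cur axes [-0.0019 -0.0026  0.0173] in target axes [-0.0019 -0.0026  0.0173] zdir [ 0.  0. -1.] F [-0.33 -0.14  0.24]
```

drive_effector(
  steps="0 0 0.005 0 0 0 | 0 0 0.005 0 0 0 | 0 0 0.003 0 0 0 | 0 0 0.002 0 0 0 | 0 0 0.001 0 0 0 | 0 0 0 0 0 0",
)

```text
time: 5.9
tool_pos: [0.4337, -0.2091, 0.2682]
tool_rot: [3.141, -0.001, 3.09]
contact_force: [0.5, -0.2, -0.4]
opening: 0.0006
grip_force: 0.0
```

```bash
python3 go.py -0.01 -0.075 0.09 0.178 0
```

```text
t 5.9 now local [-0.0119 -0.0759  0.0902] rotvec [ 0.0005 -0.0008 -0.0011] d in cur axes [-0.0018  0.001   0.0002] in target axes [-0.0018  0.001   0.0002] zdir [ 0.  0. -1.] F [ 0.51 -0.2  -0.42]
```

drive_effector(
  steps="0 0 0.0015 0 0 0 | 0 0 0 0 0 0 | 0 0 0 0 0 0",
)

```text
time: 6.15
tool_pos: [0.4339, -0.2089, 0.2673]
tool_rot: [-3.141, 0.0, 3.091]
contact_force: [0.4, -1.5, 0.2]
opening: 0.0002
grip_force: 0.3
```

drive_effector(
  steps="0 0 -0.03 0 0 0 | 0 0 -0.035 0 0 0 | 0 0 -0.035 0 0 0 | 0 0 -0.035 0 0 0 | 0 0 -0.035 0 0 0 | 0 0 -0.03 0 0 0 | 0 0 0 0 0 0",
  jaw=0.092,
)

```text
time: 6.73
tool_pos: [0.4342, -0.2089, 0.4735]
tool_rot: [-3.136, 0.01, 3.091]
contact_force: [-0.0, -0.1, 0.4]
opening: 0.0428
grip_force: 0.0
```

```bash
python3 - <<'E'
from cell import robot, monitor, read_camera
import cv2,numpy as np
f=lambda n,a,b,c,d,k:cv2.resize(read_camera(n)["image"][a:b,c:d,::-1],None,fx=k,fy=k,interpolation=cv2.INTER_CUBIC)
cv2.imwrite("pics/s3.png",np.hstack([f("scene",140,260,240,350,3.6),f("top",150,270,240,360,3.6)]))
E
```

```text
(no output)
```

View pics/s3.png

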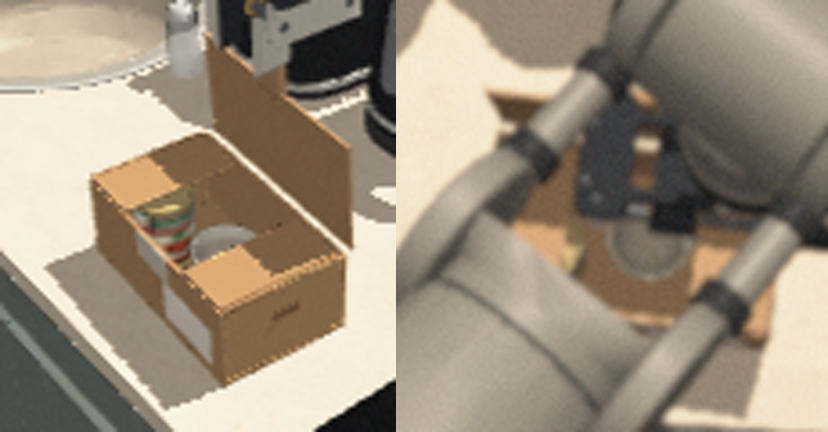

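```bash
python3 go.py 0.065 0 0.28 0.159 0; python3 go.py 0.072 0 0.223 0.159 0
```

```text
t 6.83 now local [-0.0114 -0.0758  0.3091] rotvec [-0.0013  0.0023 -0.0004] d in cur axes [-0.0766  0.0756  0.0292] in target axes [-0.0767  0.0756  0.0291] zdir [ 0.  0. -1.] F [-0.2   0.32  0.47]
t 6.83 now local [-0.0114 -0.0758  0.3091] rotvec [-0.0013  0.0023 -0.0004] d in cur axes [-0.0835  0.0757  0.0862] in target axes [-0.0837  0.0756  0.0861] zdir [ 0.  0. -1.] F [-0.2   0.32  0.47]
```

Both short flaps lie flat along the rim (free corners at about (155,190) and (185,272) in the left half), and the long flap is still up. Next, the tab.

drive_effector(
  steps="-0.0262 0.0252 0 0 0 0 | -0.0262 0.0252 0 0 0 0 | -0.0262 0.0252 0 0 0 0 | 0 0 0 0 0 0 | 0 0 0 0 0 0",
  jaw=0.092,
)

```text
time: 7.25
tool_pos: [0.5171, -0.136, 0.4648]
tool_rot: [3.14, -0.004, 3.094]
contact_force: [-0.5, -0.3, 0.1]
opening: 0.084
grip_force: 0.0
```

```bash
python3 go.py 0.067 0 0.223 0.159 0.04; python3 - <<'E'
from cell import robot, monitor, read_camera
import cv2,numpy as np
f=lambda n,a,b,c,d,k:cv2.resize(read_camera(n)["image"][a:b,c:d,::-1],None,fx=k,fy=k,interpolation=cv2.INTER_CUBIC)
cv2.imwrite("pics/s4.png",np.hstack([f("scene",100,220,260,360,3.6),f("wrist",0,400,0,400,1.08)]))
E
```

```text
t 7.25 now local [0.0672 0.0015 0.3058] rotvec [0.0014 0.0361 0.0027] d in cur axes [-0.0059 -0.0014  0.0829] in target axes [-0.0089 -0.0012  0.0827] zdir [-0.04  0.   -1.  ] F [-0.55 -0.3   0.08]
```

View pics/s4.png

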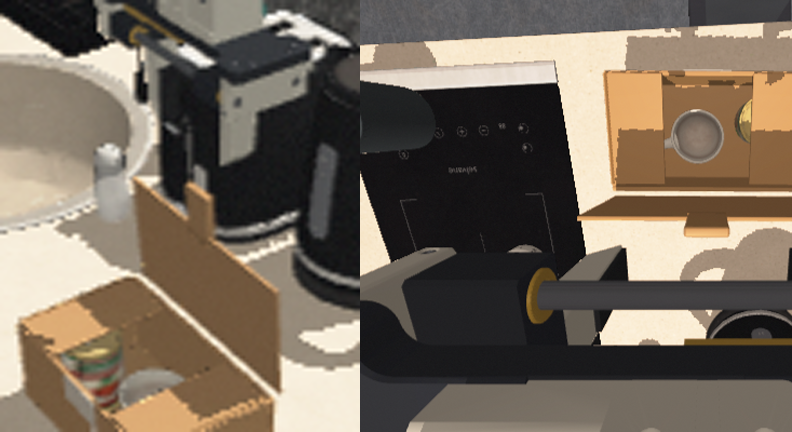

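Tab stands between the fingers in y ((200,205) left half, (705,225) wrist). Descend and pinch.

drive_effector(
  steps="0 -0.0015 0.021 0 0 0 | 0 0 0.021 0 0 0 | 0 0 0.021 0 0 0 | 0 0 0.02 0 0 0 | 0 0 0 0 0 0",
  jaw=0.092,
)

```text
time: 7.77
tool_pos: [0.5144, -0.1394, 0.3802]
tool_rot: [3.139, -0.008, 3.089]
contact_force: [-0.5, -0.9, -0.7]
opening: 0.0919
grip_force: 0.0
```

drive_effector(
  steps="0 0 0 0 0 0 | 0 0 0 0 0 0 | 0 0 0 0 0 0 | 0 0 0 0 0 0 | 0 0 0 0 0 0 | 0 0 0 0 0 0 | 0 0 0 0 0 0 | 0 0 0 0 0 0",
  jaw=0,
  grip_n=15,
)

```text
time: 8.43
tool_pos: [0.5161, -0.1387, 0.3843]
tool_rot: [3.142, 0.0, 3.091]
contact_force: [0.6, 0.8, -0.2]
opening: 0.0432
grip_force: 0.0
```

```bash
python3 go.py 0.067 0 0.223 0.159 0
```

```text
t 8.43 now local [ 0.067  -0.0015  0.2253] rotvec [ 0.      0.0002 -0.0003] d in cur axes [-0.      0.0015  0.0023] in target axes [-0.      0.0015  0.0023] zdir [ 0.  0. -1.] F [ 0.58  0.84 -0.23]
```

drive_effector(
  steps="0 0 0 0 0 0 | 0 0 0 0 0 0 | 0 0 0 0 0 0 | 0 0 0 0 0 0",
  jaw=0,
  grip_n=15,
)

```text
time: 8.77
tool_pos: [0.5162, -0.1378, 0.3842]
tool_rot: [3.139, -0.0, 3.091]
contact_force: [-0.6, 5.2, 0.7]
opening: 0.0321
grip_force: 15.0
```

```bash
python3 - <<'E'
import numpy as np
# flap-frame: tool TCP at hinge + dist along flap + 0.007 normal; per-step rotation -a about tool y; translation in tool axes before the turn
r=np.array([.067-.065,.2253+.159-.085]) # TCP rel hinge (x,z) carton axes
for a in (.04,.065,.08,.09): 
    c,s=np.cos(a),np.sin(a); q=np.array([r[0]*c-r[1]*s, r[0]*s+r[1]*c])  # towards robot (-x)
    d=q-r; print(a,'tool dx,dz',np.round([-d[0],-d[1]],4), 'after-turn axes', np.round([-d[0]*c-d[1]*s, d[0]*s-d[1]*c],4))
E
```

```text
0.04 tool dx,dz [0.012  0.0002] after-turn axes [ 0.012  -0.0003]
0.065 tool dx,dz [0.0194 0.0005] after-turn axes [ 0.0194 -0.0008]
0.08 tool dx,dz [0.0239 0.0008] after-turn axes [ 0.0239 -0.0011]
0.09 tool dx,dz [0.0269 0.001 ] after-turn axes [ 0.0269 -0.0014]
```

In the tool's units: -0.04 rad / 4 = -0.01.

drive_effector(
  steps="0 0 0 0 0 0 | 0.012 0 0.0002 0 -0.01 0 | 0.012 0 0.0002 0 -0.01 0 | 0.012 0 0.0002 0 -0.01 0 | 0.012 0 0.0002 0 -0.01 0 | 0.012 0 0.0002 0 -0.01 0 | 0.012 0 0.0002 0 -0.01 0 | 0 0 0 0 0 0",
  jaw=0,
  grip_n=25,
)

```text
time: 9.43
tool_pos: [0.4433, -0.134, 0.3753]
tool_rot: [3.139, 0.24, 3.09]
contact_force: [4.0, 7.1, -5.7]
opening: 0.0317
grip_force: 25.0
```

```bash
python3 go.py -0.012 0 0.348 0 -0.486
```

```text
t 9.43 now local [-0.006  -0.0005  0.3753] rotvec [ 0.002  -0.2455 -0.0015] d in cur axes [0.0123 0.0004 0.025 ] in target axes [0.018  0.0005 0.0213] zdir [ 0.47 -0.02 -0.88] F [ 4.04  7.1  -5.7 ]
```

In the tool's units: -0.04 rad / 4 = -0.01.

drive_effector(
  steps="0.012 0 0.0002 0 -0.01 0 | 0.012 0 0.0002 0 -0.01 0 | 0.012 0 0.0002 0 -0.01 0 | 0.012 0 0.0002 0 -0.01 0 | 0.012 0 0.0002 0 -0.01 0 | 0.012 0 0.0002 0 -0.01 0 | 0 0 0 0 0 0 | 0 0 0 0 0 0",
  jaw=0,
  grip_n=25,
)

```text
time: 10.1
tool_pos: [0.3773, -0.1308, 0.3501]
tool_rot: [3.137, 0.476, 3.089]
contact_force: [2.6, 8.1, -4.5]
opening: 0.0318
grip_force: 25.0
```

```bash
python3 go.py -0.012 0 0.348 0 -0.486; python3 - <<'E'
from cell import robot, monitor, read_camera
import cv2
cv2.imwrite("pics/s5.png",cv2.resize(read_camera("scene")["image"][120:250,230:360,::-1],None,fx=4.5,fy=4.5,interpolation=cv2.INTER_CUBIC))
E
```

```text
t 10.1 now local [-0.0721 -0.0007  0.3501] rotvec [ 0.0037 -0.0097 -0.0019] d in cur axes [-0.0524  0.0007  0.0294] in target axes [-0.0521  0.0007  0.0299] zdir [ 0.47 -0.02 -0.88] F [ 2.6   8.06 -4.49]
```

View pics/s5.png

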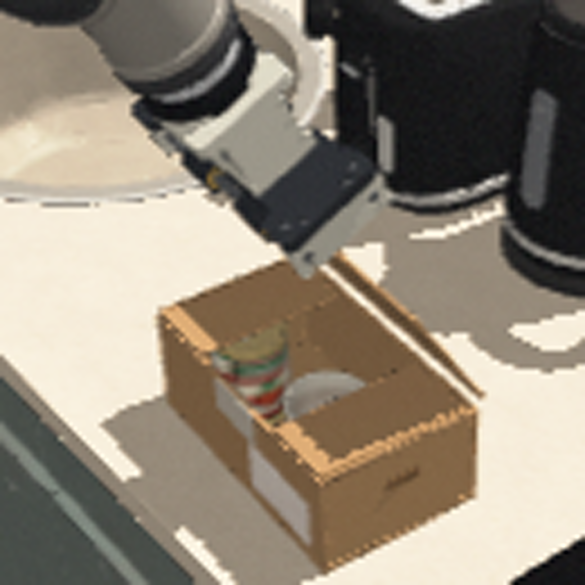

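The flap is held in the fingers and appears edge-on, as a thin strip from (340,255) to (485,395). I'll compare that with the projection predicted for a few angles.

```bash
python3 - <<'E'
import numpy as np
from fit import *
v=np.array([.4493,-.1338,-.0504,0,0,1.])
for L in (.9,.97,1.05,1.12,1.2):
    v[5]=L
    o=[]
    for y,d,n in ((-.107,.112,.002),(-.107,.112,-.002),(-.107,0,.002),(-.107,0,-.002)):
        h=.007+n; p=[.065-d*np.cos(L)+h*np.sin(L),y,.085+d*np.sin(L)+h*np.cos(L)]
        o.append((proj('scene',world(v,p))-[230,120]+.5)*4.5-.5)
    print(L,np.round(o).tolist())
E
```

```text
0.9 [[401.0, 337.0], [397.0, 342.0], [483.0, 399.0], [480.0, 403.0]]
0.97 [[409.0, 328.0], [405.0, 333.0], [484.0, 399.0], [480.0, 403.0]]
1.05 [[419.0, 318.0], [415.0, 323.0], [484.0, 399.0], [480.0, 404.0]]
1.12 [[429.0, 310.0], [424.0, 314.0], [484.0, 400.0], [480.0, 404.0]]
1.2 [[439.0, 302.0], [435.0, 306.0], [485.0, 400.0], [480.0, 404.0]]
```

```bash
python3 - <<'E'
import cv2
a=cv2.imread("pics/s5.png")[240:420,330:500]
for x,y in ((419,318),(401,337),(439,302)): cv2.circle(a,(x-330,y-240),2,(255,0,0) if x==419 else (0,0,255),-1)
cv2.imwrite("pics/s6.png",cv2.resize(a,None,fx=3,fy=3))
E
```

```text
(no output)
```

View pics/s6.png

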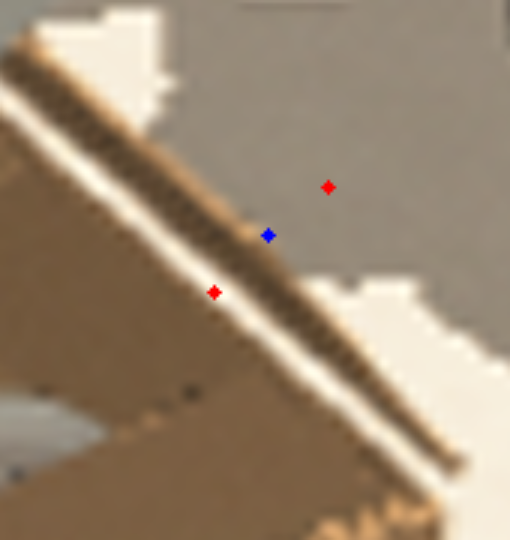

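The flap's free corner, at about (258,235), sits on the 1.05 rad prediction (blue); the red dots mark 0.9 and 1.2. The angle is right, so I'll hand in.

drive_effector(
  steps="0 0 0 0 0 0 | 0 0 0 0 0 0 | 0 0 0 0 0 0",
)

```text
time: 10.4
tool_pos: [0.3778, -0.1308, 0.3503]
tool_rot: [3.138, 0.476, 3.091]
contact_force: [0.5, 7.4, -2.2]
opening: 0.0318
grip_force: 25.0
```

```bash
python3 -c "
from cell import robot, monitor, read_camera
print(robot.hand_in())"
```

```text
the job is handed in; nothing more can be done
None
```

I folded both short flaps flat, then swung the long flap down and handed the job in with its tab still pinched at about 60 degrees (1.04–1.05 rad from the camera check, 25 N grip). The salt shaker, mug and timer were not touched, but the hand-in call returned no verdict.

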